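# Unload the clamped bracket from behind the bench containers

## Robot

A 6-joint arm with a two-finger parallel gripper is mounted at the origin on the work surface. World frame = base frame: x ahead of the robot, y to its left, z up, the work surface at z = 0. Lengths are in m, angles in degrees, forces in N, time in s.
With the tool pointing down it reaches from about 0.35 to 0.875 m from the base axis. Payload 4.2 kg.
Tool frame: the origin (TCP) lies between the finger pads; the fingertips stand 25 mm ahead of it and the grasp point (between the pads) lies 6 mm ahead of it (r.tips_ahead is the distance from the TCP to the fingertips, in m); z points along the fingers, y is the direction in which the jaws open and shut (so a half turn about z gives the same grasp; the last joint's range is limited). The gripper opens to 87 mm and grips with 3 to 60 N. Pads are 19 mm wide; open, the fingers measure 117 mm over their backs; the gripper's body (75 mm by 190 mm) begins 51 mm behind the grasp point.
Start: joints at [79.733, 22.042, 0.453, 0, -68.411, -14.817], TCP at [0.265, 0.566, 0.248] pointing down, gripper open.
Joint ranges: [-179.83, 179.83], [-69.29, 118.12], [-61.27, 80.66], [-181.25, 117.63], [-171.15, -9.14], [-177.46, 177.46]. Speed limits (degrees/s): [159.86, 159.86, 180, 180, 180, 180].

## Interface

Orientations are given as a 3x3 rotation matrix whose columns are the frame's x, y, z axes.
In Python, from station import r, vision, finish_job gives the robot as it stands.
- The arm moves only by the shell command python3 -m jog 'ROWS'. ROWS is a JSON object of lists of equal length, an entry for each row: "rot": the turn, a rotation vector about the world's x, y, z in degrees, a list of three; "delta_pos": the shift along the world's x, y, z in mm, a list of three; "grip": the opening in per cent of the stroke, from 0 (shut) to 100 (fully open). A call has 1 to 10 rows; each row shifts and turns the commanded pose from where the row before left it; what a row does not reach is not made up. A row lasts 1/12 s, in which the tool goes at most 41.7 mm and 7.16 degrees, less where a joint would pass 70% of its speed; a pose out of reach is approached as far as the arm can. A call with a gripper value outside its range is refused whole. The fingers move at their own pace and stop on an object; the grip force is fixed at half the most. Time passes only in rows, so rows that do not move let the fingers close. It gives the time, the measured TCP pose, the force and the opening at its end, in the units of the state.
- r.sense(): the state, without advancing time (a new reading comes with each control period).
- vision.capture(name): name is "scene" or "top"; returns a dict with "frame" (384x512x3 uint8, red, green, blue), "K" (3x3 intrinsics, pixels), "xyz" and "orientation" of the camera in the world. Camera axes: x right, y up, looking along -z (the intrinsics and any distortion apply to the point x, -y, -z); pixel columns grow to the right and rows downward; lengths in m; the calibration is good to about 2 mm. A picture is of the moment at which its call begins. There is no depth.
- finish_job(): hands the job in, once; it reports no verdict.
The state is a dict: "time_s": time; "joints": joint angles; "joint_velocities": joint speeds; "effort": joint torques, N m; "tcp_pos": TCP position; "ee_rot": TCP orientation; "wrist_force": force on the tool from outside, world axes, zero at the start; "moment": the same for the moment, N m; "gripper_width": opening from 0.0 (shut) to 1.0 (fully open).
Only numpy, scipy, OpenCV 4.12 (cv2) and the standard library are available. Lean on these libraries where they do the work, as an engineer would, in place of code of your own. Each camera call takes 0.05 s, during which the arm holds its last target. There are 200 camera calls.

## Task

The steel angle bracket in the toggle clamp fixture is ready to come out, but the jar, the square tin and the flat can stand on their drip dishes close around it. Move all three onto the ribbed rubber mat first, flip the clamp handle right over so that the clamp stays open, and set the bracket down in the parts tray on its foot, the way it sits in the fixture. Then put each container back in the drip dish of its own shape (round, square, oblong), keeping the containers upright all the time and leaving the clamp open.

Things in the scene. Friction and masses are not known exactly. Their poses are not given: they have to be found in the camera images.
- bracket: Steel L bracket, 0.3 kg, on its foot in the fixture, held down by the clamp's tip. Foot 50 (x) x 60 (y) x 8 mm; upright flange 8 mm thick, 60 mm wide, top 50 mm above the underside, along the foot's +x edge (mid-plane x = +21 mm). Origin: centre of the underside, z up. Underside 12 mm above the bench at the start; 6 mm dowels round the foot: lift straight up. The clamp is on its +y side.
- jar: Round plastic jar, white with a black lid of the same diameter, 45 mm diameter, 104 mm high, about 0.18 kg. Origin: centre of its underside; z up.
- tin: Square tin of bare metal with a paper band, 45 x 45 mm, 98 mm high to its shoulder, with a small round cap (22 mm diameter, 9 mm high) in the middle of its top; about 0.25 kg. Origin: centre of its underside; z up, x and y square to its sides.
- can: Flat oblong dark metal can with a brown band, 32 (x) x 60 (y) mm, 104 mm high to its shoulder, with a small spout cap (18 mm diameter, 10 mm high) 16 mm off centre towards +y; about 0.24 kg. Origin: centre of its underside; z up.
- dish_round: Shallow round steel drip dish of the jar, fixed to the bench: 68 mm diameter outside, wall 2 mm, lip 8 mm high, floor 3 mm above the bench. Origin: centre of its underside. Each container starts in its own dish.
- dish_square: Shallow square steel drip dish of the tin, fixed: 66 x 66 mm outside, wall 2 mm, lip 8 mm high, floor 3 mm above the bench. Origin: centre of its underside; x and y square to its sides.
- dish_oblong: Shallow oblong steel drip dish of the flat can, fixed: 52 (x) x 80 (y) mm outside, wall 2 mm, lip 8 mm high, floor 3 mm above the bench. Origin: centre of its underside.
- mat: Black ribbed rubber mat lying on the bench at one side of the fixture, fixed, 130 (x) x 200 (y) mm, 4 mm thick: the side area for the three containers. Origin: centre of its underside.
- tray: Open grey plastic parts tray at the other side, fixed, empty, 150 (x) x 180 (y) x 28 mm high, wall and floor 3 mm. Origin: centre of its underside.
- clamp_grip (a point): Point on the red grip (20 mm diameter, from 43 mm below to 23 mm above it) of the clamp handle. z: along the handle to its free end; pivot 95 mm from here along -z, its axis along x. Closed: about 140 mm above the bench, leaning 0.1 rad to the bracket. Opens by swinging lightly (few N) 1.2 rad away from the bracket, to +y, as far as a stop; the bar swings up (130 mm high) and it stays open.
Mind the look-alikes: they are no part of the job. Leave any green, orange or yellow look-alike of the jar alone.

How it is judged:
By the outcome, as a careful person would: the job done as asked, in the order asked, and still so for the second after the job is handed in, with the robot touching nothing.
It also fails if it takes over 152 s, if anything falls off the work surface, if the arm or the gripper's body presses on something with over 40 N, if the wrist force passes 120 N, or if a joint passes its speed limit or range.

## Working session

There is one attempt and no reset: what is moved stays moved. The work goes in short steps, Python scripts to look and compute and a shell command to move; the robot and the scene stay as the last step left them, time stands still between calls to the robot, and variables do not carry over. Pictures are saved under pics/ and viewed, about 12 in all and at most 16, crops included, and the job is handed in when it is done.

```bash
mkdir -p pics; ls; cat > h.py <<'E'
import numpy as np,cv2
from station import r,vision
def cap(n,save=None):
    c=vision.capture(n)
    if save: cv2.imwrite('pics/'+save+'.png',cv2.cvtColor(c['frame'],cv2.COLOR_RGB2BGR))
    return c
def ray(c,u,v):
    K=np.array(c['K']);d=np.linalg.inv(K)@[u,v,1];d=np.array([d[0],-d[1],-d[2]])
    return np.array(c['xyz']),np.array(c['orientation'])@d
def onz(c,u,v,z):
    o,d=ray(c,u,v);return o+d*(z-o[2])/d[2]
def proj(c,p):
    q=np.array(c['orientation']).T@(np.array(p)-np.array(c['xyz']));q=np.array(c['K'])@[q[0],-q[1],-q[2]]
    return q[:2]/q[2]
E
python3 - <<'E'
from h import *
import pickle
for n in('scene','top'):
    c=cap(n); print(n,{k:np.round(v,3).tolist() for k,v in c.items() if k not in('frame',)})
    cv2.imwrite(f'pics/{n}0.png',cv2.resize(cv2.cvtColor(c['frame'],cv2.COLOR_RGB2BGR),(800,600),interpolation=cv2.INTER_CUBIC))
    pickle.dump(c,open(n+'0.pkl','wb'))
s=r.sense();print(s['time_s'],s['tcp_pos'],np.round(s['ee_rot'],3).tolist())
E
```

```text
pics
scene {'K': [[399.619, 0.0, 247.119], [0.0, 399.619, 183.366], [0.0, 0.0, 1.0]], 'xyz': [1.239, -0.345, 0.749], 'orientation': [[0.482, -0.559, 0.675], [0.876, 0.328, -0.355], [-0.023, 0.762, 0.647]]}
top {'K': [[445.797, 0.0, 255.843], [0.0, 445.797, 190.198], [0.0, 0.0, 1.0]], 'xyz': [0.496, 0.02, 1.12], 'orientation': [[0.016, 0.996, -0.09], [-1.0, 0.017, 0.014], [0.015, 0.09, 0.996]]}
0.1 [0.26474856 0.56562538 0.24655997] [[0.906, -0.424, -0.001], [-0.424, -0.906, -0.002], [0.0, 0.002, -1.0]]
```

View pics/scene0.png

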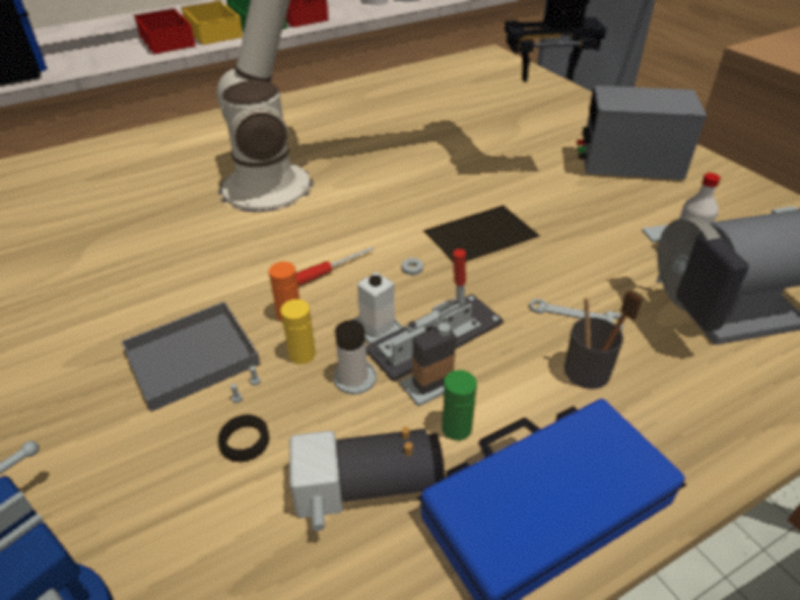

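View pics/top0.png

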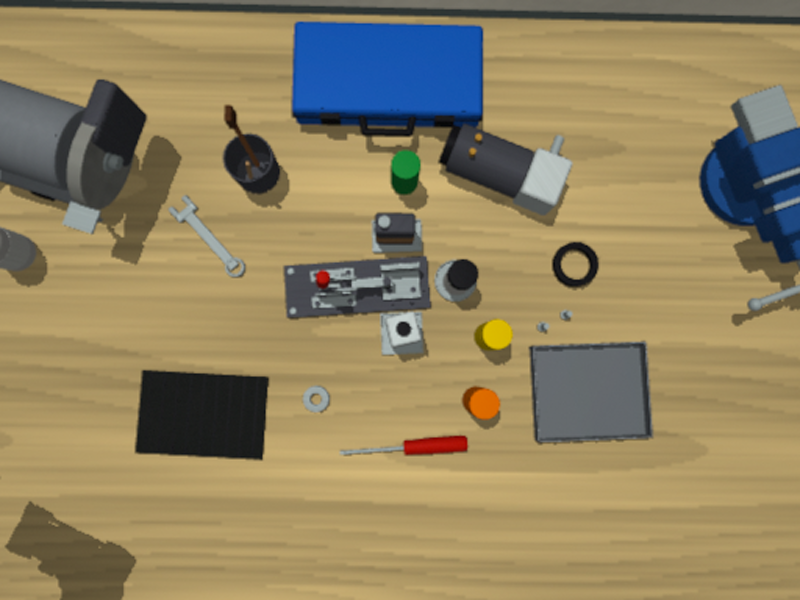

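Top view (800x600 scale): jar with black lid at (462,275), tin at (403,332), flat can at (396,230), fixture with red grip at (322,279), bracket at (403,280), mat at (202,415), tray at (590,392). In the scene view, jar (350,355), tin (376,305), can (433,358).
Look-alikes, not part of the job: yellow (495,335), orange (483,403) and green (405,172) cylinders. The jar is the white one with the black lid at (462,275). Next is a close crop to check that.

```bash
python3 - <<'E'
import pickle,cv2,numpy as np
from h import *
c=pickle.load(open('top0.pkl','rb'));s=pickle.load(open('scene0.pkl','rb'))
f=cv2.cvtColor(c['frame'],cv2.COLOR_RGB2BGR)[125:240,170:330];g=cv2.cvtColor(s['frame'],cv2.COLOR_RGB2BGR)[150:270,205:335]
a=cv2.resize(f,(800,575),interpolation=cv2.INTER_CUBIC);cv2.imwrite('pics/ct.png',a)   # 5x, origin 170,125
b=cv2.resize(g,(650,600),interpolation=cv2.INTER_CUBIC);cv2.imwrite('pics/cs.png',b)   # 5x, origin 205,150
k=.64
for n,u,v,z in[('jar',462,275,.107),('tin',403.5,329,.11),('can cap',384,222,.117),('grip',322,279,.163),('mat',202,415,.004),('tray',590,392,.02)]:
    print(n,onz(c,u*k,v*k,z).round(3))
E
```

```text
jar [ 0.621 -0.084  0.107]
tin [0.54 0.   0.11]
can cap [0.696 0.031 0.117]
grip [0.605 0.115 0.163]
mat [0.404 0.314 0.004]
tray [ 0.45  -0.296  0.02 ]
```

View pics/ct.png

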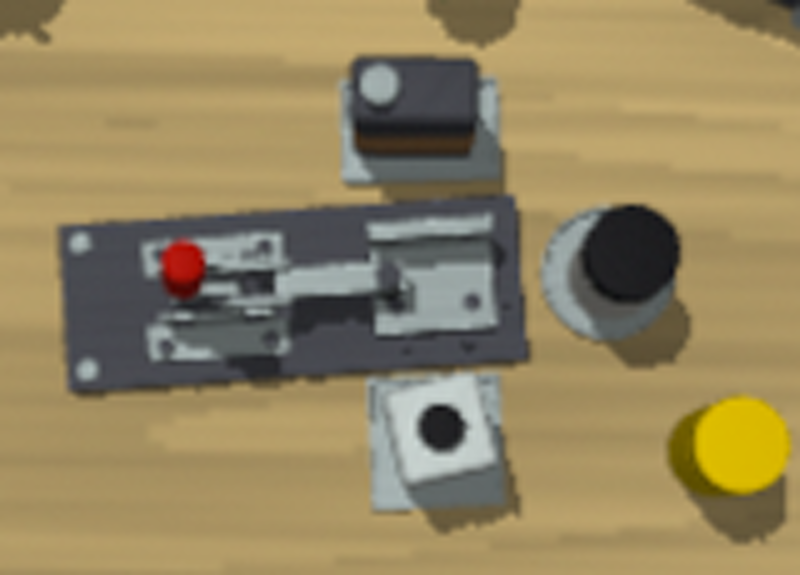

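View pics/cs.png

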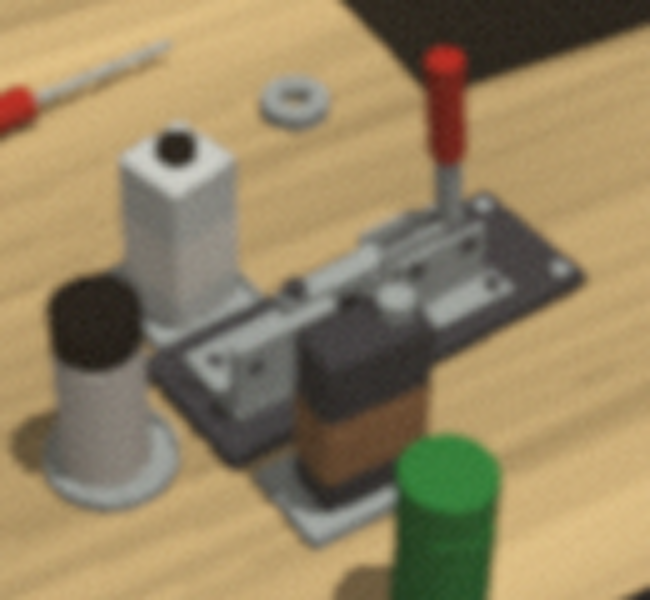

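The crop confirms the jar (white with a black lid, lid centre (631,253) in the top crop), the tin (cap (442,428), turned about 16° in its dish) and the can (cap (379,84)). Red grip tip at (182,258), flange along (368,222)-(493,214). Now I'll measure.

```bash
python3 - <<'E'
import pickle
from h import *
c=pickle.load(open('top0.pkl','rb'));s=pickle.load(open('scene0.pkl','rb'))
T=lambda u,v,z:onz(c,170+(u+.5)/5-.5,125+(v+.5)/5-.5,z)
def S2(u,v): return ray(s,205+(u+.5)/5-.5,150+(v+.5)/5-.5)
def tri(a,b):
    o1,d1=ray(c,170+(a[0]+.5)/5-.5,125+(a[1]+.5)/5-.5);o2,d2=S2(*b)
    t=np.linalg.lstsq(np.c_[d1,-d2],o2-o1,rcond=None)[0];p,q=o1+t[0]*d1,o2+t[1]*d2
    return (p+q)/2,np.linalg.norm(p-q)
def quad(n,pts,z):
    P=np.array([T(*p,z) for p in pts])[:,:2];e=np.diff(np.r_[P,P[:1]],axis=0)
    print(n,P.mean(0).round(4),'sides',np.linalg.norm(e,axis=1).round(4),'ang',np.degrees(np.arctan2(e[:,1],e[:,0])).round(1))
print('jar',T(631,253,.107),T(610,272,.008),'rad',np.linalg.norm(T(583,253,.107)-T(679,253,.107)))
quad('tin',[(385,397),(474,372),(500,459),(410,487)],.101)
print('tincap',T(442,427,.110))
quad('dsq',[(368,378),(501,375),(507,507),(374,511)],.008)
quad('can',[(352,58),(478,61),(478,122),(354,126)],.107)
print('cancap',T(379,83,.117))
quad('dob',[(342,80),(497,78),(502,180),(343,184)],.008)
quad('flange',[(368,221),(493,213),(494,233),(370,241)],.062)
quad('footedge',[(375,335),(496,328),(493,213),(368,221)],.02)
quad('plate',[(60,227),(514,197),(528,360),(70,394)],.012)
print('grip top',T(183,258,.163),tri((182,255),(447,57)))
print('jar tri',tri((631,253),(95,305)),'tincap',tri((442,427),(177,148)),'cancap',tri((379,83),(398,296)))
k=.64
M=lambda L,z:[onz(c,u*k,v*k,z)[:2] for u,v in L]
for n,L,z in[('mat',[(142,371),(268,376),(263,459),(136,453)],.004),('tray',[(530,345),(645,342),(651,437),(537,442)],.028)]:
    P=np.array(M(L,z));print(n,P.mean(0),P.round(3).tolist())
E
```

```text
jar [ 0.62293414 -0.08451673  0.107     ] [ 0.62559265 -0.08427517  0.008     ] rad 0.04404803328198549
tin [0.5413 0.0006] sides [0.0423 0.0415 0.043  0.0426] ang [ -73.3 -162.6  108.2   16.5]
tincap [0.54166595 0.0009211  0.11      ]
dsq [0.5385 0.0011] sides [0.0665 0.0659 0.0662 0.0663] ang [ -87.7 -176.7   92.6    3.6]
can [0.696  0.0154] sides [0.0581 0.0285 0.0571 0.0317] ang [ -90.3 -179.2   92.9    2.7]
cancap [0.69772466 0.0321768  0.117     ]
dob [0.6959 0.0118] sides [0.0784 0.0522 0.0801 0.0531] ang [ -88.2 -176.5   92.5    1.6]
flange [0.6394 0.0066] sides [0.06   0.0097 0.0594 0.0097] ang [ -85.3 -176.4   94.7    6.7]
footedge [0.6216 0.0048] sides [0.06   0.0575 0.0623 0.057 ] ang [ -85.7    2.2   94.7 -175.5]
plate [0.6112 0.0742] sides [0.2276 0.0823 0.2282 0.0838] ang [ -85.2 -174.4   95.2    5.1]
grip top [0.61031595 0.11479261 0.163     ] (array([0.61152818, 0.11499689, 0.16191019]), np.float64(0.0008438040610083284))
jar tri (array([ 0.62339127, -0.0851154 ,  0.10277646]), np.float64(0.0003550285525960333)) tincap (array([0.54207279, 0.000939  , 0.10279311]), np.float64(0.00034901546885536154)) cancap (array([0.69834581, 0.0322616 , 0.11406402]), np.float64(0.00011502972638459512))
mat [0.40502955 0.31356882] [[0.472, 0.412], [0.467, 0.212], [0.337, 0.216], [0.344, 0.415]]
tray [ 0.45174674 -0.29517234] [[0.522, -0.2], [0.53, -0.381], [0.383, -0.388], [0.372, -0.211]]
```

Measurements agree with the given sizes (fixture yaw about 5°, grip top triangulated at z=162 mm). Plan: jaws along x for all three containers, TCP z about 94 mm so the gripper body stays above 135 mm. Place them on the mat at x=0.405 and y=0.25, 0.313, 0.375. The can goes first.

```bash
python3 -m jog '{"delta_pos":[[22,-28,0],[22,-28,0],[22,-28,0],[22,-28,0],[22,-28,0],[22,-28,0],[22,-28,0],[22,-28,0],[22,-28,0],[22,-28,0]],"rot":[[0,0,-3.2],[0,0,-3.2],[0,0,-3.2],[0,0,-3.2],[0,0,-3.2],[0,0,-3.2],[0,0,-3.2],[0,0,-3.2],[0,0,-3.2],[0,0,-3.2]],"grip":[70,70,70,70,70,70,70,70,70,70]}'
python3 -m jog '{"delta_pos":[[22,-28,0],[22,-28,0],[22,-28,0],[22,-28,0],[22,-28,0],[22,-28,0],[22,-28,0],[22,-28,0],[22,-28,0],[22,-18,0]],"rot":[[0,0,-3.2],[0,0,-3.2],[0,0,-3.2],[0,0,-3.2],[0,0,-3.2],[0,0,-3.2],[0,0,-3.2],[0,0,-3.2],[0,0,-3.2],[0,0,-2.7]],"grip":[70,70,70,70,70,70,70,70,70,70]}'
python3 -m jog '{"delta_pos":[[0,0,0],[0,0,0]],"rot":[[0,0,0],[0,0,0]],"grip":[70,70]}'
```

```text
time_s: 0.93
tcp_pos: [0.4855, 0.2844, 0.2472]
ee_rot: [[0.541, -0.841, -0.001], [-0.841, -0.541, -0.0], [-0.0, 0.001, -1.0]]
wrist_force: [0.7, 0.8, 0.2]
gripper_width: 0.705
time_s: 1.77
tcp_pos: [0.7054, 0.0132, 0.2469]
ee_rot: [[0.02, -1.0, -0.002], [-1.0, -0.02, -0.0], [0.0, 0.002, -1.0]]
wrist_force: [-0.5, 1.1, 0.5]
gripper_width: 0.7
time_s: 1.93
tcp_pos: [0.7051, 0.0147, 0.2456]
ee_rot: [[0.022, -1.0, -0.003], [-1.0, -0.022, -0.0], [0.0, 0.003, -1.0]]
wrist_force: [-0.4, 0.1, 1.2]
gripper_width: 0.702
```

```bash
python3 -m jog '{"delta_pos":[[-8,0,0],[0,0,-30],[0,0,-30],[0,0,-30],[0,0,-30],[0,0,-20],[0,0,-12],[0,0,0],[0,0,0]],"rot":[[0,0,0],[0,0,0],[0,0,0],[0,0,0],[0,0,0],[0,0,0],[0,0,0],[0,0,0],[0,0,0]],"grip":[70,70,70,70,70,70,70,70,70]}'
python3 -m jog '{"delta_pos":[[0,0,0],[0,0,0],[0,0,0],[0,0,0],[0,0,0],[0,0,0],[0,0,0],[0,0,0]],"rot":[[0,0,0],[0,0,0],[0,0,0],[0,0,0],[0,0,0],[0,0,0],[0,0,0],[0,0,0]],"grip":[30,20,20,20,20,20,20,20]}'
```

```text
time_s: 2.68
tcp_pos: [0.6968, 0.0168, 0.0964]
ee_rot: [[0.026, -1.0, 0.0], [-1.0, -0.026, -0.0], [0.0, -0.0, -1.0]]
wrist_force: [0.7, -0.0, 0.8]
gripper_width: 0.702
time_s: 3.35
tcp_pos: [0.6974, 0.016, 0.0962]
ee_rot: [[0.025, -1.0, 0.001], [-1.0, -0.025, -0.0], [0.0, -0.001, -1.0]]
wrist_force: [0.5, -0.1, 1.9]
gripper_width: 0.368
```

```bash
python3 -m jog '{"delta_pos":[[0,0,8],[0,0,20],[0,0,28],[0,0,28],[0,0,28],[0,0,28],[0,0,28],[0,0,20],[0,0,2],[0,0,0]],"rot":[[0,0,0],[0,0,0],[0,0,0],[0,0,0],[0,0,0],[0,0,0],[0,0,0],[0,0,0],[0,0,0],[0,0,0]],"grip":[20,20,20,20,20,20,20,20,20,20]}'
python3 -m jog '{"delta_pos":[[-8,10,0],[-16,20,0],[-19,23,0],[-19,23,0],[-19,23,0],[-19,23,0],[-19,23,0],[-19,23,0],[-19,23,0],[-19,23,0]],"rot":[[0,0,0],[0,0,0],[0,0,0],[0,0,0],[0,0,0],[0,0,0],[0,0,0],[0,0,0],[0,0,0],[0,0,0]],"grip":[20,20,20,20,20,20,20,20,20,20]}'
python3 -m jog '{"delta_pos":[[-19,23,0],[-19,23,0],[-19,23,0],[-19,23,0],[-19,23,0],[-16,18,0],[-7,12,0],[0,0,0],[0,0,0],[0,0,0]],"rot":[[0,0,0],[0,0,0],[0,0,0],[0,0,0],[0,0,0],[0,0,0],[0,0,0],[0,0,0],[0,0,0],[0,0,0]],"grip":[20,20,20,20,20,20,20,20,20,20]}'
```

```text
time_s: 4.18
tcp_pos: [0.6968, 0.0162, 0.2862]
ee_rot: [[0.024, -1.0, 0.001], [-1.0, -0.024, 0.001], [-0.001, -0.001, -1.0]]
wrist_force: [-0.0, 0.1, -3.3]
gripper_width: 0.367
time_s: 5.02
tcp_pos: [0.5182, 0.2306, 0.2827]
ee_rot: [[0.025, -1.0, -0.005], [-1.0, -0.025, -0.002], [0.002, 0.005, -1.0]]
wrist_force: [0.9, 0.6, -1.8]
gripper_width: 0.364
time_s: 5.85
tcp_pos: [0.4028, 0.3742, 0.2844]
ee_rot: [[0.024, -1.0, -0.001], [-1.0, -0.024, -0.002], [0.002, 0.001, -1.0]]
wrist_force: [-0.3, -0.0, -1.7]
gripper_width: 0.367
```

```bash
python3 -m jog '{"delta_pos":[[2,0,-15],[0,0,-30],[0,0,-30],[0,0,-30],[0,0,-30],[0,0,-25],[0,0,-15],[0,0,-6],[0,0,-3],[0,0,0]],"rot":[[0,0,0],[0,0,0],[0,0,0],[0,0,0],[0,0,0],[0,0,0],[0,0,0],[0,0,0],[0,0,0],[0,0,0]],"grip":[20,20,20,20,20,20,20,20,20,20]}'
python3 -m jog '{"delta_pos":[[0,0,-2],[0,0,0]],"rot":[[0,0,0],[0,0,0]],"grip":[20,20]}'
```

```text
time_s: 6.68
tcp_pos: [0.4056, 0.3747, 0.1016]
ee_rot: [[0.024, -1.0, 0.0], [-1.0, -0.024, -0.0], [0.0, -0.0, -1.0]]
wrist_force: [0.9, 0.2, -1.9]
gripper_width: 0.365
time_s: 6.85
tcp_pos: [0.4055, 0.3755, 0.1006]
ee_rot: [[0.025, -1.0, 0.001], [-1.0, -0.025, 0.002], [-0.002, -0.001, -1.0]]
wrist_force: [-0.2, -0.3, -2.3]
gripper_width: 0.365
```

```bash
python3 -m jog '{"delta_pos":[[0,0,-1],[0,0,-1],[0,0,-1],[0,0,0]],"rot":[[0,0,0],[0,0,0],[0,0,0],[0,0,0]],"grip":[20,20,20,20]}'
```

```text
time_s: 7.18
tcp_pos: [0.4051, 0.3754, 0.0971]
ee_rot: [[0.025, -1.0, 0.001], [-1.0, -0.025, 0.001], [-0.001, -0.001, -1.0]]
wrist_force: [-0.1, -0.5, -0.3]
gripper_width: 0.368
```

```bash
python3 -m jog '{"delta_pos":[[0,0,0],[0,0,0],[0,0,0],[0,0,0],[0,0,15],[0,0,30],[0,0,35],[0,0,35],[0,0,15],[0,0,0]],"rot":[[0,0,0],[0,0,0],[0,0,0],[0,0,0],[0,0,0],[0,0,0],[0,0,0],[0,0,0],[0,0,0],[0,0,0]],"grip":[70,70,70,70,70,70,70,70,70,70]}'
python3 -m jog '{"delta_pos":[[6,-15,0],[13,-36,0],[13,-36,0],[13,-36,0],[13,-36,0],[13,-36,0],[13,-36,0],[13,-36,0],[13,-36,0],[13,-36,0]],"rot":[[0,0,1.5],[0,0,1.5],[0,0,1.5],[0,0,1.5],[0,0,1.5],[0,0,1.5],[0,0,1.5],[0,0,1.5],[0,0,1.5],[0,0,1.8]],"grip":[70,70,70,70,70,70,70,70,70,70]}'
python3 -m jog '{"delta_pos":[[13,-26,0],[0,-10,0],[0,0,0],[0,0,0]],"rot":[[0,0,0],[0,0,0],[0,0,0],[0,0,0]],"grip":[70,70,70,70]}'
```

```text
time_s: 8.02
tcp_pos: [0.4065, 0.3769, 0.2317]
ee_rot: [[0.025, -1.0, 0.006], [-1.0, -0.025, 0.008], [-0.008, -0.006, -1.0]]
wrist_force: [-0.2, 0.8, 0.6]
gripper_width: 0.699
time_s: 8.85
tcp_pos: [0.5277, 0.0341, 0.2256]
ee_rot: [[0.289, -0.957, -0.002], [-0.957, -0.289, -0.0], [-0.0, 0.002, -1.0]]
wrist_force: [0.0, 0.1, -0.4]
gripper_width: 0.703
time_s: 9.18
tcp_pos: [0.5403, -0.0002, 0.2256]
ee_rot: [[0.286, -0.958, -0.002], [-0.958, -0.286, -0.0], [-0.0, 0.002, -1.0]]
wrist_force: [0.2, 0.1, -0.3]
gripper_width: 0.697
```

```bash
python3 -m jog '{"delta_pos":[[1,1,-15],[0,0,-30],[0,0,-30],[0,0,-30],[0,0,-18],[0,0,-8],[0,0,0],[0,0,0]],"rot":[[0,0,0],[0,0,0],[0,0,0],[0,0,0],[0,0,0],[0,0,0],[0,0,0],[0,0,0]],"grip":[70,70,70,70,70,70,70,70]}'
python3 -m jog '{"delta_pos":[[0,0,0],[0,0,0],[0,0,0],[0,0,0],[0,0,0],[0,0,0]],"rot":[[0,0,0],[0,0,0],[0,0,0],[0,0,0],[0,0,0],[0,0,0]],"grip":[30,30,30,30,30,30]}'
```

```text
time_s: 9.85
tcp_pos: [0.5424, 0.002, 0.0961]
ee_rot: [[0.289, -0.957, 0.001], [-0.957, -0.289, -0.0], [0.0, -0.001, -1.0]]
wrist_force: [0.5, 0.5, -0.0]
gripper_width: 0.704
time_s: 10.35
tcp_pos: [0.5428, 0.0012, 0.0967]
ee_rot: [[0.288, -0.958, 0.002], [-0.958, -0.288, 0.0], [0.0, -0.002, -1.0]]
wrist_force: [0.2, 1.1, 4.8]
gripper_width: 0.518
```

```bash
python3 -m jog '{"delta_pos":[[0,0,8],[0,0,20],[0,0,28],[0,0,28],[0,0,28],[0,0,28],[0,0,28],[0,0,20],[0,0,2],[0,0,0]],"rot":[[0,0,0],[0,0,0],[0,0,0],[0,0,0],[0,0,0],[0,0,0],[0,0,0],[0,0,0],[0,0,0],[0,0,0]],"grip":[30,30,30,30,30,30,30,30,30,30]}'
python3 -m jog '{"delta_pos":[[-5,10,0],[-9,20,0],[-12,28,0],[-12,28,0],[-12,28,0],[-12,28,0],[-12,28,0],[-12,28,0],[-12,28,0],[-12,28,0]],"rot":[[0,0,-1.5],[0,0,-1.5],[0,0,-1.5],[0,0,-1.5],[0,0,-1.5],[0,0,-1.5],[0,0,-1.5],[0,0,-1.5],[0,0,-1.5],[0,0,-1.5]],"grip":[30,30,30,30,30,30,30,30,30,30]}'
python3 -m jog '{"delta_pos":[[-12,28,0],[-12,22,0],[-4,8,0],[0,0,0],[0,0,0]],"rot":[[0,0,0],[0,0,0],[0,0,0],[0,0,0],[0,0,0]],"grip":[30,30,30,30,30]}'
```

```text
time_s: 11.18
tcp_pos: [0.5415, 0.0011, 0.2857]
ee_rot: [[0.287, -0.958, 0.0], [-0.958, -0.287, 0.001], [-0.001, -0.001, -1.0]]
wrist_force: [-0.1, -0.5, -3.7]
gripper_width: 0.518
time_s: 12.02
tcp_pos: [0.4298, 0.2553, 0.2825]
ee_rot: [[0.028, -1.0, -0.005], [-1.0, -0.028, -0.004], [0.003, 0.005, -1.0]]
wrist_force: [0.5, 0.1, -3.2]
gripper_width: 0.516
time_s: 12.43
tcp_pos: [0.4031, 0.3124, 0.2835]
ee_rot: [[0.031, -1.0, -0.003], [-1.0, -0.031, -0.003], [0.003, 0.003, -1.0]]
wrist_force: [0.4, 0.3, -2.7]
gripper_width: 0.517
```

```bash
python3 -m jog '{"delta_pos":[[2,0,-15],[0,0,-30],[0,0,-30],[0,0,-30],[0,0,-30],[0,0,-25],[0,0,-15],[0,0,-6],[0,0,-3],[0,0,0]],"rot":[[0,0,0],[0,0,0],[0,0,0],[0,0,0],[0,0,0],[0,0,0],[0,0,0],[0,0,0],[0,0,0],[0,0,0]],"grip":[30,30,30,30,30,30,30,30,30,30]}'
python3 -m jog '{"delta_pos":[[0,0,-1],[0,0,-1],[0,0,-1],[0,0,-1],[0,0,-1],[0,0,0]],"rot":[[0,0,0],[0,0,0],[0,0,0],[0,0,0],[0,0,0],[0,0,0]],"grip":[30,30,30,30,30,30]}'
```

```text
time_s: 13.27
tcp_pos: [0.4064, 0.3124, 0.1014]
ee_rot: [[0.029, -1.0, -0.0], [-1.0, -0.029, -0.001], [0.001, 0.0, -1.0]]
wrist_force: [0.0, 0.5, -2.1]
gripper_width: 0.515
time_s: 13.77
tcp_pos: [0.4062, 0.3134, 0.0977]
ee_rot: [[0.03, -1.0, 0.001], [-1.0, -0.03, 0.001], [-0.001, -0.001, -1.0]]
wrist_force: [-1.4, -0.5, 2.8]
gripper_width: 0.517
```

```bash
python3 -m jog '{"delta_pos":[[0,0,0],[0,0,0],[0,0,0],[0,0,0],[0,0,15],[0,0,30],[0,0,35],[0,0,35],[0,0,15],[0,0,0]],"rot":[[0,0,0],[0,0,0],[0,0,0],[0,0,0],[0,0,0],[0,0,0],[0,0,0],[0,0,0],[0,0,0],[0,0,0]],"grip":[70,70,70,70,70,70,70,70,70,70]}'
python3 -m jog '{"delta_pos":[[8,-15,0],[18,-34,0],[18,-34,0],[18,-34,0],[18,-34,0],[18,-34,0],[18,-34,0],[18,-34,0],[18,-34,0],[18,-34,0]],"rot":[[0,0,0],[0,0,0],[0,0,0],[0,0,0],[0,0,0],[0,0,0],[0,0,0],[0,0,0],[0,0,0],[0,0,0]],"grip":[70,70,70,70,70,70,70,70,70,70]}'
python3 -m jog '{"delta_pos":[[18,-34,0],[18,-30,0],[9,-13,0],[0,0,0],[0,0,0]],"rot":[[0,0,0],[0,0,0],[0,0,0],[0,0,0],[0,0,0]],"grip":[70,70,70,70,70]}'
```

```text
time_s: 14.6
tcp_pos: [0.4076, 0.3148, 0.2312]
ee_rot: [[0.031, -1.0, 0.007], [-1.0, -0.031, 0.007], [-0.007, -0.007, -1.0]]
wrist_force: [0.3, 0.9, -0.9]
gripper_width: 0.702
time_s: 15.43
tcp_pos: [0.576, -0.0098, 0.2253]
ee_rot: [[0.03, -1.0, -0.002], [-1.0, -0.03, -0.0], [0.0, 0.002, -1.0]]
wrist_force: [0.6, 0.2, 0.6]
gripper_width: 0.7
time_s: 15.85
tcp_pos: [0.6204, -0.0857, 0.2246]
ee_rot: [[0.028, -1.0, -0.003], [-1.0, -0.028, 0.0], [-0.0, 0.003, -1.0]]
wrist_force: [-1.1, 1.5, -0.1]
gripper_width: 0.703
```

```bash
python3 -m jog '{"delta_pos":[[3,1,-15],[0,0,-30],[0,0,-30],[0,0,-30],[0,0,-17],[0,0,-8],[0,0,0],[0,0,0]],"rot":[[0,0,0],[0,0,0],[0,0,0],[0,0,0],[0,0,0],[0,0,0],[0,0,0],[0,0,0]],"grip":[70,70,70,70,70,70,70,70]}'
python3 -m jog '{"delta_pos":[[0,0,0],[0,0,0],[0,0,0],[0,0,0],[0,0,0],[0,0,0]],"rot":[[0,0,0],[0,0,0],[0,0,0],[0,0,0],[0,0,0],[0,0,0]],"grip":[30,30,30,30,30,30]}'
python3 -m jog '{"delta_pos":[[0,0,8],[0,0,20],[0,0,28],[0,0,28],[0,0,28],[0,0,28],[0,0,28],[0,0,20],[0,0,2],[0,0,0]],"rot":[[0,0,0],[0,0,0],[0,0,0],[0,0,0],[0,0,0],[0,0,0],[0,0,0],[0,0,0],[0,0,0],[0,0,0]],"grip":[30,30,30,30,30,30,30,30,30,30]}'
```

```text
time_s: 16.52
tcp_pos: [0.6242, -0.0832, 0.0972]
ee_rot: [[0.032, -1.0, 0.001], [-1.0, -0.032, -0.0], [0.0, -0.001, -1.0]]
wrist_force: [-0.4, 0.1, -0.9]
gripper_width: 0.702
time_s: 17.02
tcp_pos: [0.6249, -0.084, 0.0979]
ee_rot: [[0.03, -1.0, 0.003], [-1.0, -0.03, -0.0], [0.0, -0.003, -1.0]]
wrist_force: [-1.1, 0.9, 4.6]
gripper_width: 0.506
time_s: 17.85
tcp_pos: [0.6237, -0.0838, 0.2869]
ee_rot: [[0.03, -1.0, 0.001], [-1.0, -0.03, 0.001], [-0.001, -0.001, -1.0]]
wrist_force: [0.5, 0.3, -2.5]
gripper_width: 0.502
```

```bash
python3 -m jog '{"delta_pos":[[-7,10,0],[-13,20,0],[-18,28,0],[-18,28,0],[-18,28,0],[-18,28,0],[-18,28,0],[-18,28,0],[-18,28,0],[-18,28,0]],"rot":[[0,0,0],[0,0,0],[0,0,0],[0,0,0],[0,0,0],[0,0,0],[0,0,0],[0,0,0],[0,0,0],[0,0,0]],"grip":[30,30,30,30,30,30,30,30,30,30]}'
python3 -m jog '{"delta_pos":[[-18,28,0],[-18,28,0],[-15,18,0],[-4,6,0],[0,0,0],[0,0,0]],"rot":[[0,0,0],[0,0,0],[0,0,0],[0,0,0],[0,0,0],[0,0,0]],"grip":[30,30,30,30,30,30]}'
python3 -m jog '{"delta_pos":[[2,0,-15],[0,0,-30],[0,0,-30],[0,0,-30],[0,0,-30],[0,0,-25],[0,0,-15],[0,0,-6],[0,0,-2],[0,0,0]],"rot":[[0,0,0],[0,0,0],[0,0,0],[0,0,0],[0,0,0],[0,0,0],[0,0,0],[0,0,0],[0,0,0],[0,0,0]],"grip":[30,30,30,30,30,30,30,30,30,30]}'
```

```text
time_s: 18.68
tcp_pos: [0.4571, 0.1707, 0.284]
ee_rot: [[0.03, -1.0, -0.005], [-1.0, -0.03, -0.002], [0.002, 0.005, -1.0]]
wrist_force: [1.1, -0.5, -2.8]
gripper_width: 0.506
time_s: 19.18
tcp_pos: [0.4042, 0.2495, 0.2852]
ee_rot: [[0.031, -1.0, -0.002], [-1.0, -0.031, -0.002], [0.002, 0.002, -1.0]]
wrist_force: [0.2, 0.0, -2.2]
gripper_width: 0.507
time_s: 20.02
tcp_pos: [0.4076, 0.2496, 0.1036]
ee_rot: [[0.029, -1.0, 0.0], [-1.0, -0.029, -0.0], [0.0, -0.0, -1.0]]
wrist_force: [0.4, 0.3, -2.2]
gripper_width: 0.508
```

```bash
python3 - <<'E'
from h import *
c=cap('top');f=cv2.cvtColor(c['frame'],cv2.COLOR_RGB2BGR)
cv2.imwrite('pics/p1.png',cv2.resize(f[120:310,60:330],(800,563),interpolation=cv2.INTER_CUBIC))
E
```

```text
(no output)
```

View pics/p1.png

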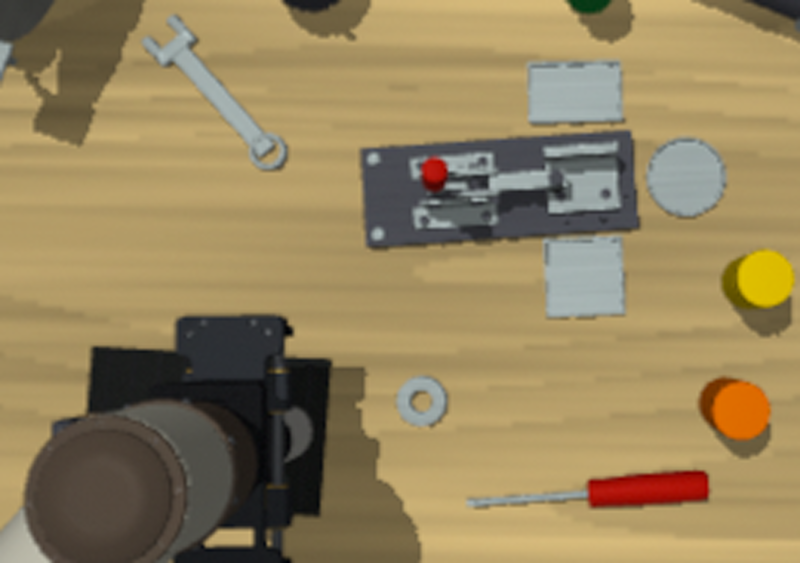

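The top view shows the fixture untouched and all three dishes empty: oblong (576,93), round (686,177), square (585,278). I'll measure the dishes from image masks and set the jar down.

```bash
python3 -m jog '{"delta_pos":[[0,0,-1],[0,0,-1],[0,0,-1],[0,0,-1],[0,0,-1],[0,0,0]],"rot":[[0,0,0],[0,0,0],[0,0,0],[0,0,0],[0,0,0],[0,0,0]],"grip":[30,30,30,30,30,30]}'
python3 - <<'E'
from h import *
c=cap('top');f=c['frame'];h=cv2.cvtColor(f,cv2.COLOR_RGB2HSV)
m=((h[...,1]<45)&(h[...,2]>110)).astype(np.uint8)*255
cs,_=cv2.findContours(m,cv2.RETR_EXTERNAL,cv2.CHAIN_APPROX_NONE)
for q in cs:
    if 300<cv2.contourArea(q)<1500:
        P=np.array([onz(c,*p,.006)[:2] for p in q[:,0]]);R=cv2.minAreaRect((P*1000).astype(np.float32));print(R)
E
```

```text
time_s: 20.57
tcp_pos: [0.407, 0.2503, 0.0988]
ee_rot: [[0.03, -1.0, 0.0], [-1.0, -0.03, 0.0], [-0.0, -0.0, -1.0]]
wrist_force: [-0.6, 0.6, -0.4]
gripper_width: 0.508
((539.7676391601562, 2.0684967041015625), (67.2923355102539, 66.54917907714844), 4.05557107925415)
((625.2781982421875, -83.6003646850586), (65.827880859375, 64.62126922607422), 45.68807601928711)
((696.7181396484375, 12.623992919921875), (52.03303527832031, 80.28031921386719), 3.548882246017456)
((689.698486328125, 314.5541687011719), (157.1190185546875, 37.362239837646484), 44.71760940551758)
((813.7572021484375, -236.57525634765625), (64.04458618164062, 113.03153228759766), 69.58719635009766)
((866.9813842773438, 616.511474609375), (115.35453033447266, 77.64189910888672), 75.35538482666016)
((914.1920776367188, -600.2465209960938), (76.24478912353516, 76.29057312011719), 19.762617111206055)
((1085.930419921875, 69.7406005859375), (13.649356842041016, 637.8464965820312), 1.3529232740402222)
```

Dishes are confirmed: square (0.540,0.002), round (0.625,-0.084), oblong (0.697,0.0125). Next I'll release the jar, retreat, close the gripper and move beside the handle.

```bash
python3 -m jog '{"delta_pos":[[0,0,0],[0,0,0],[0,0,0],[0,0,0],[0,0,15],[0,0,30],[0,0,35],[0,0,35],[0,0,15],[0,0,0]],"rot":[[0,0,0],[0,0,0],[0,0,0],[0,0,0],[0,0,0],[0,0,0],[0,0,0],[0,0,0],[0,0,0],[0,0,0]],"grip":[70,70,70,70,70,70,70,70,70,70]}'
python3 -m jog '{"delta_pos":[[12,-10,0],[24,-20,0],[26,-20,0],[26,-20,0],[26,-20,0],[26,-20,0],[26,-20,0],[24,-20,0],[13,-12,0],[0,0,0]],"rot":[[0,0,0.3],[0,0,0.3],[0,0,0.3],[0,0,0.3],[0,0,0.3],[0,0,0.3],[0,0,0.3],[0,0,0.3],[0,0,0.3],[0,0,0.3]],"grip":[0,0,0,0,0,0,0,0,0,0]}'
python3 -m jog '{"delta_pos":[[0,0,0],[0,0,0],[0,0,0]],"rot":[[0,0,0],[0,0,0],[0,0,0]],"grip":[0,0,0]}'
```

```text
time_s: 21.45
tcp_pos: [0.4087, 0.2517, 0.2332]
ee_rot: [[0.031, -1.0, 0.007], [-1.0, -0.031, 0.007], [-0.007, -0.007, -1.0]]
wrist_force: [-0.2, 0.2, -0.9]
gripper_width: 0.7
time_s: 22.28
tcp_pos: [0.6116, 0.0855, 0.2262]
ee_rot: [[0.079, -0.997, -0.002], [-0.997, -0.079, -0.001], [0.001, 0.002, -1.0]]
wrist_force: [0.1, 0.4, -0.0]
gripper_width: 0.047
time_s: 22.53
tcp_pos: [0.6091, 0.0887, 0.2282]
ee_rot: [[0.083, -0.997, -0.001], [-0.997, -0.083, -0.0], [0.0, 0.001, -1.0]]
wrist_force: [-1.7, 0.1, 0.5]
gripper_width: 0.006
```

```bash
python3 -m jog '{"delta_pos":[[1,-2,-25],[0,0,-28],[0,0,-15],[0,0,0]],"rot":[[0,0,0],[0,0,0],[0,0,0],[0,0,0]],"grip":[0,0,0,0]}'
python3 -m jog '{"delta_pos":[[0,7,1],[0,7,2],[-1,7,2],[0,7,2],[-1,7,1],[0,6,0],[-1,7,-1],[0,7,-2],[-1,6,-3],[0,0,0]],"rot":[[0,0,0],[0,0,0],[0,0,0],[0,0,0],[0,0,0],[0,0,0],[0,0,0],[0,0,0],[0,0,0],[0,0,0]],"grip":[0,0,0,0,0,0,0,0,0,0]}'
```

```text
time_s: 22.87
tcp_pos: [0.6078, 0.0863, 0.1568]
ee_rot: [[0.083, -0.997, -0.008], [-0.997, -0.083, -0.002], [0.001, 0.008, -1.0]]
wrist_force: [0.3, -0.1, -0.4]
gripper_width: 0.005
time_s: 23.7
tcp_pos: [0.6065, 0.1483, 0.1616]
ee_rot: [[0.083, -0.997, -0.001], [-0.997, -0.083, 0.0], [-0.0, 0.001, -1.0]]
wrist_force: [0.7, 0.2, -0.3]
gripper_width: 0.008
```

```bash
python3 -m jog '{"delta_pos":[[-1,6,-1],[0,6,-2],[-1,6,-3],[0,5,-3],[-1,5,-4],[0,5,-4],[-1,5,-5],[0,5,-5],[0,4,-5],[0,0,0]],"rot":[[0,0,0],[0,0,0],[0,0,0],[0,0,0],[0,0,0],[0,0,0],[0,0,0],[0,0,0],[0,0,0],[0,0,0]],"grip":[0,0,0,0,0,0,0,0,0,0]}'
python3 - <<'E'
from h import *
s=cap('scene');f=cv2.cvtColor(s['frame'],cv2.COLOR_RGB2BGR)
cv2.imwrite('pics/p2.png',cv2.resize(f[100:270,200:380],(635,600),interpolation=cv2.INTER_CUBIC))
E
```

```text
time_s: 24.53
tcp_pos: [0.6022, 0.1946, 0.1289]
ee_rot: [[0.083, -0.997, -0.002], [-0.997, -0.083, -0.001], [0.001, 0.002, -1.0]]
wrist_force: [0.7, 0.1, 0.7]
gripper_width: 0.005
```

View pics/p2.png

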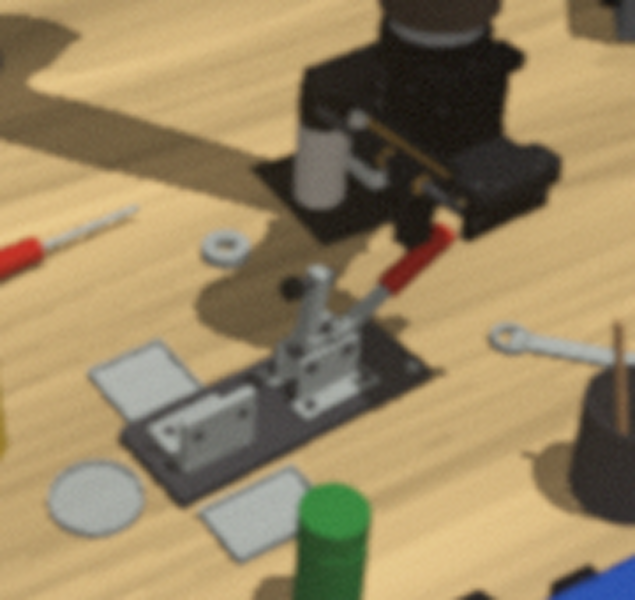

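The handle, with its red grip at (425,260), is nearly over and the bar stands up at (315,300). I'll push on to the stop and watch the force.

```bash
for i in 1 2 ; do python3 -m jog '{"delta_pos":[[0,2,-4],[0,2,-4],[0,0,0]],"rot":[[0,0,0],[0,0,0],[0,0,0]],"grip":[0,0,0]}' | grep -E "tcp|wrist"; done
```

```text
tcp_pos: [0.6034, 0.1979, 0.1233]
wrist_force: [-0.9, -1.2, 5.1]
tcp_pos: [0.6036, 0.1989, 0.1218]
wrist_force: [-8.5, -11.3, 27.9]
```

Stop reached (28 N), so I'll retract and look.

```bash
python3 -m jog '{"delta_pos":[[0,-2,20],[0,0,36],[0,0,36],[0,0,30],[0,0,8],[0,0,0]],"rot":[[0,0,0],[0,0,0],[0,0,0],[0,0,0],[0,0,0],[0,0,0]],"grip":[0,0,0,0,0,0]}'
python3 -m jog '{"delta_pos":[[-20,0,0],[-35,0,0],[-35,0,0],[-35,0,0],[-20,0,0],[0,0,0]],"rot":[[0,0,0],[0,0,0],[0,0,0],[0,0,0],[0,0,0],[0,0,0]],"grip":[46,46,46,46,46,46]}'
python3 - <<'E'
from h import *
f=[]
for n,(y,x) in(('top',(125,165)),('scene',(140,195))):
    c=cap(n);f.append(cv2.resize(cv2.cvtColor(c['frame'],cv2.COLOR_RGB2BGR)[y:y+130,x:x+130],(520,520),interpolation=cv2.INTER_CUBIC)[:,:400])
cv2.imwrite('pics/p3.png',np.hstack(f))
E
```

```text
time_s: 25.58
tcp_pos: [0.6043, 0.2006, 0.2483]
ee_rot: [[0.082, -0.997, 0.007], [-0.997, -0.082, 0.004], [-0.003, -0.007, -1.0]]
wrist_force: [1.2, -0.0, -0.6]
gripper_width: 0.005
time_s: 26.08
tcp_pos: [0.4537, 0.1988, 0.2431]
ee_rot: [[0.084, -0.996, -0.004], [-0.996, -0.084, -0.002], [0.001, 0.004, -1.0]]
wrist_force: [0.3, 0.1, 0.1]
gripper_width: 0.374
```

View pics/p3.png

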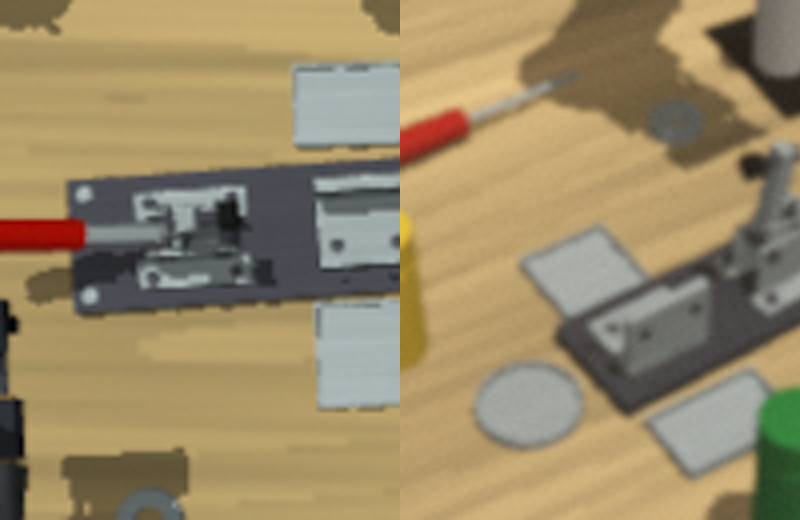

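The clamp is open: red handle lying over to the left at (40,235), bar upright near (235,210), well clear of the bracket (flange left end at (315,183), unmoved). Now for the bracket.

```bash
python3 -m jog '{"delta_pos":[[12,-12,0],[26,-28,0],[26,-28,0],[26,-28,0],[26,-28,0],[26,-28,0],[26,-28,0],[18,-18,0],[0,0,0],[0,0,0]],"rot":[[0,0,0],[0,0,0],[0,0,0],[0,0,0],[0,0,0],[0,0,0],[0,0,0],[0,0,0],[0,0,0],[0,0,0]],"grip":[46,46,46,46,46,46,46,46,46,46]}'
python3 -m jog '{"delta_pos":[[0,0,-20],[0,0,-30],[0,0,-30],[0,0,-30],[0,0,-20],[0,0,-12],[0,0,0],[0,0,0],[0,0,0]],"rot":[[0,0,0],[0,0,0],[0,0,0],[0,0,0],[0,0,0],[0,0,0],[0,0,0],[0,0,0],[0,0,0]],"grip":[46,46,46,46,46,46,46,46,46]}'
```

```text
time_s: 27.02
tcp_pos: [0.6449, 0.0002, 0.2418]
ee_rot: [[0.079, -0.997, -0.003], [-0.997, -0.079, -0.001], [0.0, 0.003, -1.0]]
wrist_force: [-0.2, 0.1, 0.4]
gripper_width: 0.459
time_s: 27.77
tcp_pos: [0.6451, 0.0025, 0.1042]
ee_rot: [[0.083, -0.997, 0.003], [-0.997, -0.083, 0.0], [0.0, -0.003, -1.0]]
wrist_force: [-0.2, -0.4, 0.9]
gripper_width: 0.457
```

```bash
python3 -m jog '{"delta_pos":[[-5,0,-6],[0,0,-15],[0,0,-15],[0,0,-8],[0,0,-2],[0,0,0],[0,0,0]],"rot":[[0,0,0],[0,0,0],[0,0,0],[0,0,0],[0,0,0],[0,0,0],[0,0,0]],"grip":[46,46,46,46,46,46,46]}'
python3 -m jog '{"delta_pos":[[0,0,0],[0,0,0],[0,0,0],[0,0,0],[0,0,0],[0,0,0],[0,0,0]],"rot":[[0,0,0],[0,0,0],[0,0,0],[0,0,0],[0,0,0],[0,0,0],[0,0,0]],"grip":[0,0,0,0,0,0,0]}'
```

```text
time_s: 28.35
tcp_pos: [0.6395, 0.0021, 0.0575]
ee_rot: [[0.083, -0.997, 0.002], [-0.997, -0.083, 0.0], [0.0, -0.002, -1.0]]
wrist_force: [0.4, -0.1, 0.7]
gripper_width: 0.459
time_s: 28.93
tcp_pos: [0.6396, 0.0022, 0.0568]
ee_rot: [[0.082, -0.997, 0.001], [-0.997, -0.082, 0.0], [-0.0, -0.001, -1.0]]
wrist_force: [2.1, 0.7, -0.2]
gripper_width: 0.09
```

```bash
python3 -m jog '{"delta_pos":[[0,0,3],[0,0,6],[0,0,10],[0,0,20],[0,0,28],[0,0,28],[0,0,28],[0,0,20],[0,0,5],[0,0,0]],"rot":[[0,0,0],[0,0,0],[0,0,0],[0,0,0],[0,0,0],[0,0,0],[0,0,0],[0,0,0],[0,0,0],[0,0,0]],"grip":[0,0,0,0,0,0,0,0,0,0]}'
python3 -m jog '{"delta_pos":[[-6,-10,0],[-11,-20,0],[-15,-28,0],[-15,-28,0],[-15,-28,0],[-15,-28,0],[-15,-28,0],[-15,-28,0],[-15,-28,0],[-15,-28,0]],"rot":[[0,0,0],[0,0,0],[0,0,0],[0,0,0],[0,0,0],[0,0,0],[0,0,0],[0,0,0],[0,0,0],[0,0,0]],"grip":[0,0,0,0,0,0,0,0,0,0]}'
python3 -m jog '{"delta_pos":[[-15,-25,0],[-11,-15,0],[-4,-6,0],[0,0,0],[0,0,0]],"rot":[[0,0,0],[0,0,0],[0,0,0],[0,0,0],[0,0,0]],"grip":[0,0,0,0,0]}'
python3 - <<'E'
from h import *
f=[]
for n,(y,x) in(('top',(150,240)),('scene',(130,60))):
    c=cap(n);f.append(cv2.resize(cv2.cvtColor(c['frame'],cv2.COLOR_RGB2BGR)[y:y+150,x:x+110],(396,540),interpolation=cv2.INTER_CUBIC))
cv2.imwrite('pics/p4.png',np.hstack(f))
E
```

```text
time_s: 29.77
tcp_pos: [0.639, 0.0021, 0.2066]
ee_rot: [[0.082, -0.997, 0.003], [-0.997, -0.082, 0.001], [-0.001, -0.003, -1.0]]
wrist_force: [-0.1, -0.4, -4.2]
gripper_width: 0.091
time_s: 30.6
tcp_pos: [0.4989, -0.2529, 0.2021]
ee_rot: [[0.082, -0.997, -0.005], [-0.997, -0.082, 0.002], [-0.002, 0.005, -1.0]]
wrist_force: [0.9, 0.2, -3.3]
gripper_width: 0.09
time_s: 31.02
tcp_pos: [0.471, -0.2977, 0.2032]
ee_rot: [[0.081, -0.997, -0.002], [-0.997, -0.081, 0.001], [-0.001, 0.002, -1.0]]
wrist_force: [0.0, 0.4, -3.7]
gripper_width: 0.091
```

View pics/p4.png

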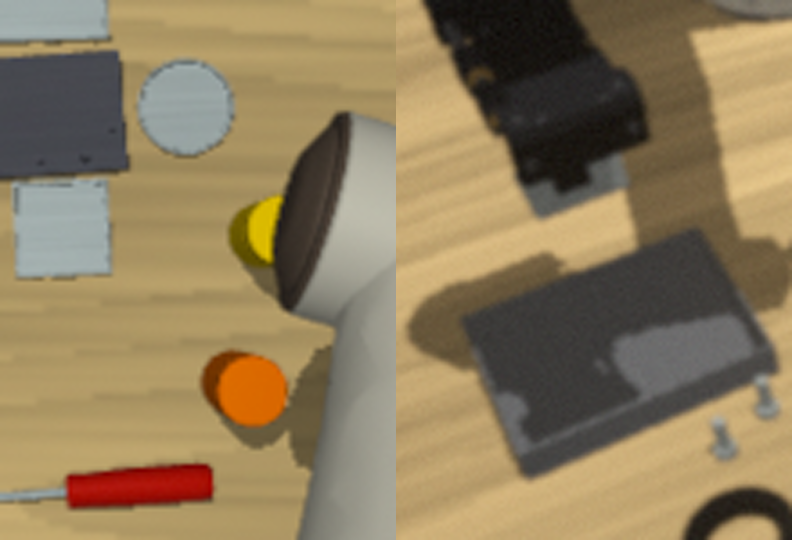

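The bracket hangs level between the jaws at (580,190) over the tray, with the fixture empty. Lowering it now.

```bash
python3 -m jog '{"delta_pos":[[2,0,-15],[0,0,-25],[0,0,-30],[0,0,-30],[0,0,-25],[0,0,-15],[0,0,-7],[0,0,-2],[0,0,0]],"rot":[[0,0,0],[0,0,0],[0,0,0],[0,0,0],[0,0,0],[0,0,0],[0,0,0],[0,0,0],[0,0,0]],"grip":[0,0,0,0,0,0,0,0,0]}'
python3 -m jog '{"delta_pos":[[0,0,-1],[0,0,-1],[0,0,-1],[0,0,-1],[0,0,-1],[0,0,0]],"rot":[[0,0,0],[0,0,0],[0,0,0],[0,0,0],[0,0,0],[0,0,0]],"grip":[0,0,0,0,0,0]}'
```

```text
time_s: 31.87
tcp_pos: [0.4748, -0.2976, 0.0557]
ee_rot: [[0.084, -0.996, 0.0], [-0.996, -0.084, -0.0], [0.0, -0.0, -1.0]]
wrist_force: [-0.1, 0.1, -2.7]
gripper_width: 0.09
time_s: 32.37
tcp_pos: [0.4738, -0.298, 0.0506]
ee_rot: [[0.082, -0.997, 0.0], [-0.997, -0.082, 0.0], [-0.0, -0.0, -1.0]]
wrist_force: [-0.1, -0.4, -3.5]
gripper_width: 0.089
```

```bash
for i in 1 2; do python3 -m jog '{"delta_pos":[[0,0,-1],[0,0,-0.7],[0,0,0]],"rot":[[0,0,0],[0,0,0],[0,0,0]],"grip":[0,0,0]}'|grep -E "tcp|wrist"; done
```

```text
tcp_pos: [0.4738, -0.2979, 0.0487]
wrist_force: [-0.6, 0.3, -3.2]
tcp_pos: [0.4741, -0.298, 0.0477]
wrist_force: [-0.7, 1.8, 1.9]
```

```bash
python3 -m jog '{"delta_pos":[[0,0,0],[0,0,0],[0,0,0],[0,0,0],[0,0,15],[0,0,35],[0,0,38],[0,0,38],[0,0,38],[0,0,20]],"rot":[[0,0,0],[0,0,0],[0,0,0],[0,0,0],[0,0,0],[0,0,0],[0,0,0],[0,0,0],[0,0,0],[0,0,0]],"grip":[46,46,46,46,46,46,46,46,70,70]}'
python3 -m jog '{"delta_pos":[[-2,15,0],[-4,34,0],[-5,36,0],[-5,36,0],[-5,36,0],[-5,36,0],[-5,36,0],[-5,36,0],[-5,36,0],[-5,36,0]],"rot":[[0,0,-0.3],[0,0,-0.3],[0,0,-0.3],[0,0,-0.3],[0,0,-0.3],[0,0,-0.3],[0,0,-0.3],[0,0,-0.3],[0,0,-0.3],[0,0,-0.3]],"grip":[70,70,70,70,70,70,70,70,70,70]}'
python3 -m jog '{"delta_pos":[[-4,36,0],[-4,36,0],[-4,36,0],[-4,36,0],[-4,36,0],[-2,21,0],[0,9,0],[0,0,0],[0,0,0]],"rot":[[0,0,0],[0,0,0],[0,0,0],[0,0,0],[0,0,0],[0,0,0],[0,0,0],[0,0,0],[0,0,0]],"grip":[70,70,70,70,70,70,70,70,70]}'
python3 - <<'E'
from h import *
f=[]
for n,(y,x) in(('top',(150,320)),('scene',(180,65))):
    c=cap(n);f.append(cv2.resize(cv2.cvtColor(c['frame'],cv2.COLOR_RGB2BGR)[y:y+150,x:x+110],(396,540),interpolation=cv2.INTER_CUBIC))
cv2.imwrite('pics/p5.png',np.hstack(f))
E
```

```text
time_s: 33.7
tcp_pos: [0.4755, -0.2989, 0.2366]
ee_rot: [[0.083, -0.997, 0.007], [-0.997, -0.083, -0.004], [0.004, -0.007, -1.0]]
wrist_force: [0.4, -0.4, -0.1]
gripper_width: 0.539
time_s: 34.53
tcp_pos: [0.4273, 0.0406, 0.2315]
ee_rot: [[0.03, -1.0, 0.001], [-1.0, -0.03, 0.0], [-0.0, -0.001, -1.0]]
wrist_force: [-0.1, -0.2, 0.2]
gripper_width: 0.697
time_s: 35.28
tcp_pos: [0.4057, 0.2486, 0.2309]
ee_rot: [[0.03, -1.0, -0.001], [-1.0, -0.03, -0.001], [0.001, 0.001, -1.0]]
wrist_force: [0.2, -0.6, -0.3]
gripper_width: 0.702
```

View pics/p5.png

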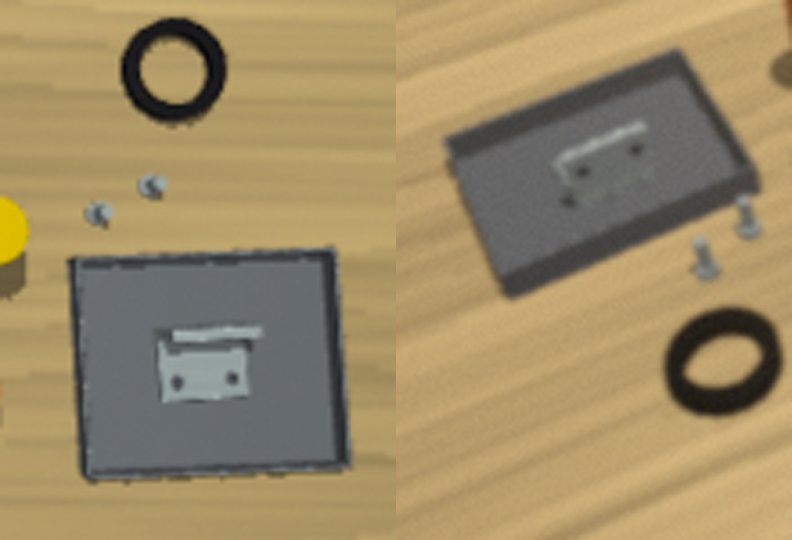

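The bracket stands on its foot in the middle of the tray (foot at (205,370), flange at (217,332)). Now I'll pick the jar up from the mat and return it to the round dish.

```bash
python3 -m jog '{"delta_pos":[[1,1,-15],[0,0,-30],[0,0,-30],[0,0,-30],[0,0,-18],[0,0,-9],[0,0,0],[0,0,0]],"rot":[[0,0,0],[0,0,0],[0,0,0],[0,0,0],[0,0,0],[0,0,0],[0,0,0],[0,0,0]],"grip":[70,70,70,70,70,70,70,70]}'
python3 -m jog '{"delta_pos":[[0,0,0],[0,0,0],[0,0,0],[0,0,0],[0,0,0],[0,0,0]],"rot":[[0,0,0],[0,0,0],[0,0,0],[0,0,0],[0,0,0],[0,0,0]],"grip":[30,30,30,30,30,30]}'
python3 -m jog '{"delta_pos":[[0,0,8],[0,0,20],[0,0,28],[0,0,28],[0,0,28],[0,0,28],[0,0,28],[0,0,20],[0,0,2],[0,0,0]],"rot":[[0,0,0],[0,0,0],[0,0,0],[0,0,0],[0,0,0],[0,0,0],[0,0,0],[0,0,0],[0,0,0],[0,0,0]],"grip":[30,30,30,30,30,30,30,30,30,30]}'
```

```text
time_s: 36.05
tcp_pos: [0.4076, 0.2497, 0.0997]
ee_rot: [[0.029, -1.0, 0.001], [-1.0, -0.029, 0.0], [-0.0, -0.001, -1.0]]
wrist_force: [0.6, -0.0, -0.5]
gripper_width: 0.701
time_s: 36.55
tcp_pos: [0.4075, 0.2505, 0.1002]
ee_rot: [[0.031, -1.0, 0.002], [-1.0, -0.031, 0.001], [-0.001, -0.002, -1.0]]
wrist_force: [0.1, -0.0, 7.1]
gripper_width: 0.505
time_s: 37.38
tcp_pos: [0.4066, 0.2502, 0.2897]
ee_rot: [[0.03, -1.0, 0.0], [-1.0, -0.03, 0.002], [-0.002, -0.0, -1.0]]
wrist_force: [-0.3, 0.3, -2.3]
gripper_width: 0.509
```

```bash
python3 -m jog '{"delta_pos":[[7,-10,0],[13,-20,0],[18,-28,0],[18,-28,0],[18,-28,0],[18,-28,0],[18,-28,0],[18,-28,0],[18,-28,0],[18,-28,0]],"rot":[[0,0,0],[0,0,0],[0,0,0],[0,0,0],[0,0,0],[0,0,0],[0,0,0],[0,0,0],[0,0,0],[0,0,0]],"grip":[30,30,30,30,30,30,30,30,30,30]}'
python3 -m jog '{"delta_pos":[[18,-28,0],[18,-28,0],[13,-17,0],[5,-6,0],[0,0,0],[0,0,0]],"rot":[[0,0,0],[0,0,0],[0,0,0],[0,0,0],[0,0,0],[0,0,0]],"grip":[30,30,30,30,30,30]}'
python3 -m jog '{"delta_pos":[[0,0,-15],[0,0,-30],[0,0,-30],[0,0,-30],[0,0,-25],[0,0,-15],[0,0,-10],[0,0,0],[0,0,0]],"rot":[[0,0,0],[0,0,0],[0,0,0],[0,0,0],[0,0,0],[0,0,0],[0,0,0],[0,0,0],[0,0,0]],"grip":[30,30,30,30,30,30,30,30,30]}'
```

```text
time_s: 38.22
tcp_pos: [0.5703, -0.0055, 0.2862]
ee_rot: [[0.03, -1.0, -0.005], [-1.0, -0.03, -0.0], [0.0, 0.005, -1.0]]
wrist_force: [1.4, 0.3, -1.9]
gripper_width: 0.506
time_s: 38.72
tcp_pos: [0.624, -0.0826, 0.2869]
ee_rot: [[0.029, -1.0, -0.004], [-1.0, -0.029, 0.001], [-0.001, 0.004, -1.0]]
wrist_force: [0.5, 1.5, -2.6]
gripper_width: 0.511
time_s: 39.47
tcp_pos: [0.6249, -0.0822, 0.1346]
ee_rot: [[0.031, -1.0, 0.0], [-1.0, -0.031, -0.0], [0.0, -0.0, -1.0]]
wrist_force: [0.8, 0.1, -1.2]
gripper_width: 0.508
```

Bottom of the jar is about 38 mm above the bench, centred. I'll lower it to TCP z about 0.099.

```bash
python3 -m jog '{"delta_pos":[[0,-1,-8],[0,0,-10],[0,0,-8],[0,0,-4],[0,0,-2],[0,0,-1],[0,0,0],[0,0,0]],"rot":[[0,0,0],[0,0,0],[0,0,0],[0,0,0],[0,0,0],[0,0,0],[0,0,0],[0,0,0]],"grip":[30,30,30,30,30,30,30,30]}'
python3 -m jog '{"delta_pos":[[0,0,-1],[0,0,-1],[0,0,0]],"rot":[[0,0,0],[0,0,0],[0,0,0]],"grip":[30,30,30]}'
```

```text
time_s: 40.13
tcp_pos: [0.6252, -0.084, 0.1014]
ee_rot: [[0.03, -1.0, 0.001], [-1.0, -0.03, -0.0], [0.0, -0.001, -1.0]]
wrist_force: [0.6, 1.2, -2.0]
gripper_width: 0.511
time_s: 40.38
tcp_pos: [0.6251, -0.084, 0.0993]
ee_rot: [[0.03, -1.0, 0.001], [-1.0, -0.03, -0.0], [0.0, -0.001, -1.0]]
wrist_force: [0.7, -0.4, -3.0]
gripper_width: 0.505
```

```bash
python3 -m jog '{"delta_pos":[[0,0,-1],[0,0,0],[0,0,0],[0,0,0],[0,0,0],[0,0,15],[0,0,38],[0,0,38],[0,0,30],[0,0,12]],"rot":[[0,0,0],[0,0,0],[0,0,0],[0,0,0],[0,0,0],[0,0,0],[0,0,0],[0,0,0],[0,0,0],[0,0,0]],"grip":[30,30,70,70,70,70,70,70,70,70]}'
python3 -m jog '{"delta_pos":[[-8,15,0],[-18,34,0],[-18,34,0],[-18,34,0],[-18,34,0],[-18,34,0],[-18,34,0],[-18,34,0],[-18,34,0],[-18,34,0]],"rot":[[0,0,0],[0,0,0],[0,0,0],[0,0,0],[0,0,0],[0,0,0],[0,0,0],[0,0,0],[0,0,0],[0,0,0]],"grip":[70,70,70,70,70,70,70,70,70,70]}'
python3 -m jog '{"delta_pos":[[-18,34,0],[-18,28,0],[-12,14,0],[0,0,0],[0,0,0]],"rot":[[0,0,0],[0,0,0],[0,0,0],[0,0,0],[0,0,0]],"grip":[70,70,70,70,70]}'
python3 -m jog '{"delta_pos":[[0,0,-15],[0,0,-30],[0,0,-30],[0,0,-30],[0,0,-18],[0,0,-8],[0,0,0],[0,0,0]],"rot":[[0,0,0],[0,0,0],[0,0,0],[0,0,0],[0,0,0],[0,0,0],[0,0,0],[0,0,0]],"grip":[70,70,70,70,70,70,70,70]}'
```

```text
time_s: 41.22
tcp_pos: [0.6272, -0.0842, 0.2369]
ee_rot: [[0.031, -0.999, 0.01], [-1.0, -0.031, -0.001], [0.001, -0.01, -1.0]]
wrist_force: [0.6, -0.2, 1.0]
gripper_width: 0.702
time_s: 42.05
tcp_pos: [0.4538, 0.2386, 0.2313]
ee_rot: [[0.03, -1.0, 0.001], [-1.0, -0.03, 0.001], [-0.001, -0.001, -1.0]]
wrist_force: [0.1, -0.2, 0.1]
gripper_width: 0.702
time_s: 42.47
tcp_pos: [0.4064, 0.3137, 0.231]
ee_rot: [[0.032, -0.999, -0.0], [-0.999, -0.032, -0.0], [0.0, 0.0, -1.0]]
wrist_force: [-0.2, -0.1, -0.0]
gripper_width: 0.7
time_s: 43.13
tcp_pos: [0.4078, 0.3129, 0.1007]
ee_rot: [[0.029, -1.0, 0.001], [-1.0, -0.029, 0.0], [-0.0, -0.001, -1.0]]
wrist_force: [1.3, 0.3, 0.9]
gripper_width: 0.701
```

```bash
python3 -m jog '{"delta_pos":[[0,0,-2],[0,0,0],[0,0,0],[0,0,0],[0,0,0],[0,0,0]],"rot":[[0,0,0],[0,0,0],[0,0,0],[0,0,0],[0,0,0],[0,0,0]],"grip":[30,30,30,30,30,30]}'
python3 -m jog '{"delta_pos":[[0,0,8],[0,0,20],[0,0,28],[0,0,28],[0,0,28],[0,0,28],[0,0,28],[0,0,20],[0,0,2],[0,0,0]],"rot":[[0,0,0],[0,0,0],[0,0,0],[0,0,0],[0,0,0],[0,0,0],[0,0,0],[0,0,0],[0,0,0],[0,0,0]],"grip":[30,30,30,30,30,30,30,30,30,30]}'
python3 -m jog '{"delta_pos":[[5,-10,0],[9,-20,0],[12,-28,0],[12,-28,0],[12,-28,0],[12,-28,0],[12,-28,0],[12,-28,0],[12,-28,0],[12,-28,0]],"rot":[[0,0,0.2],[0,0,0.2],[0,0,0.2],[0,0,0.2],[0,0,0.2],[0,0,0.2],[0,0,0.2],[0,0,0.2],[0,0,0.2],[0,0,0]],"grip":[30,30,30,30,30,30,30,30,30,30]}'
python3 -m jog '{"delta_pos":[[12,-28,0],[8,-20,0],[3,-9,0],[0,0,0],[0,0,0]],"rot":[[0,0,0],[0,0,0],[0,0,0],[0,0,0],[0,0,0]],"grip":[30,30,30,30,30]}'
```

```text
time_s: 43.63
tcp_pos: [0.4071, 0.3134, 0.0991]
ee_rot: [[0.031, -1.0, 0.001], [-1.0, -0.031, 0.001], [-0.001, -0.001, -1.0]]
wrist_force: [-1.2, -0.7, 6.5]
gripper_width: 0.516
time_s: 44.47
tcp_pos: [0.4067, 0.3131, 0.2886]
ee_rot: [[0.03, -1.0, 0.0], [-1.0, -0.03, 0.002], [-0.002, -0.0, -1.0]]
wrist_force: [-0.3, 0.9, -3.0]
gripper_width: 0.513
time_s: 45.3
tcp_pos: [0.516, 0.0568, 0.2855]
ee_rot: [[0.061, -0.998, -0.005], [-0.998, -0.061, -0.001], [0.001, 0.005, -1.0]]
wrist_force: [0.5, 0.7, -2.2]
gripper_width: 0.523
time_s: 45.72
tcp_pos: [0.5391, 0.0015, 0.2863]
ee_rot: [[0.06, -0.998, -0.004], [-0.998, -0.06, -0.0], [0.0, 0.004, -1.0]]
wrist_force: [-0.9, 0.3, -2.8]
gripper_width: 0.518
```

```bash
python3 -m jog '{"delta_pos":[[0,0,-15],[0,0,-30],[0,0,-30],[0,0,-30],[0,0,-28],[0,0,-22],[0,0,-15],[0,0,-8],[0,0,-4],[0,0,0]],"rot":[[0,0,0],[0,0,0],[0,0,0],[0,0,0],[0,0,0],[0,0,0],[0,0,0],[0,0,0],[0,0,0],[0,0,0]],"grip":[30,30,30,30,30,30,30,30,30,30]}'
python3 -m jog '{"delta_pos":[[0,0,-1],[0,0,-1],[0,0,-1],[0,0,-1],[0,0,0]],"rot":[[0,0,0],[0,0,0],[0,0,0],[0,0,0],[0,0,0]],"grip":[30,30,30,30,30]}'
```

```text
time_s: 46.55
tcp_pos: [0.5396, 0.0026, 0.1057]
ee_rot: [[0.062, -0.998, -0.001], [-0.998, -0.062, -0.0], [0.0, 0.001, -1.0]]
wrist_force: [-0.6, -0.6, -2.9]
gripper_width: 0.514
time_s: 46.97
tcp_pos: [0.54, 0.002, 0.1024]
ee_rot: [[0.061, -0.998, 0.001], [-0.998, -0.061, 0.0], [-0.0, -0.001, -1.0]]
wrist_force: [0.5, 0.3, -3.2]
gripper_width: 0.517
```

```bash
python3 -m jog '{"delta_pos":[[0,0,-1],[0,0,-1],[0,0,-1],[0,0,0]],"rot":[[0,0,0],[0,0,0],[0,0,0],[0,0,0]],"grip":[30,30,30,30]}'
python3 -m jog '{"delta_pos":[[0,0,-0.5],[0,0,-0.5],[0,0,0]],"rot":[[0,0,0],[0,0,0],[0,0,0]],"grip":[30,30,30]}'
```

```text
time_s: 47.3
tcp_pos: [0.5398, 0.002, 0.0989]
ee_rot: [[0.061, -0.998, -0.0], [-0.998, -0.061, -0.0], [0.0, 0.0, -1.0]]
wrist_force: [-0.4, 0.7, -3.4]
gripper_width: 0.515
time_s: 47.55
tcp_pos: [0.54, 0.002, 0.0982]
ee_rot: [[0.061, -0.998, 0.0], [-0.998, -0.061, -0.0], [0.0, -0.0, -1.0]]
wrist_force: [-0.7, 1.2, -2.7]
gripper_width: 0.519
```

```bash
python3 -m jog '{"delta_pos":[[0,0,-0.5],[0,0,0],[0,0,0],[0,0,0],[0,0,0],[0,0,15],[0,0,38],[0,0,38],[0,0,30],[0,0,12]],"rot":[[0,0,0],[0,0,0],[0,0,0],[0,0,0],[0,0,0],[0,0,0],[0,0,0],[0,0,0],[0,0,0],[0,0,0]],"grip":[30,30,70,70,70,70,70,70,70,70]}'
python3 -m jog '{"delta_pos":[[-6,15,0],[-13,36,0],[-13,36,0],[-13,36,0],[-13,36,0],[-13,36,0],[-13,36,0],[-13,36,0],[-13,36,0],[-13,36,0]],"rot":[[0,0,-0.2],[0,0,-0.2],[0,0,-0.2],[0,0,-0.2],[0,0,-0.2],[0,0,-0.2],[0,0,-0.2],[0,0,-0.2],[0,0,-0.2],[0,0,-0.2]],"grip":[70,70,70,70,70,70,70,70,70,70]}'
python3 -m jog '{"delta_pos":[[-12,25,0],[0,9,0],[0,0,0],[0,0,0]],"rot":[[0,0,0],[0,0,0],[0,0,0],[0,0,0]],"grip":[70,70,70,70]}'
python3 -m jog '{"delta_pos":[[0,0,-15],[0,0,-30],[0,0,-30],[0,0,-30],[0,0,-18],[0,0,-10],[0,0,0],[0,0,0]],"rot":[[0,0,0],[0,0,0],[0,0,0],[0,0,0],[0,0,0],[0,0,0],[0,0,0],[0,0,0]],"grip":[70,70,70,70,70,70,70,70]}'
```

```text
time_s: 48.38
tcp_pos: [0.5424, 0.0023, 0.2361]
ee_rot: [[0.062, -0.998, 0.01], [-0.998, -0.062, 0.001], [-0.001, -0.01, -1.0]]
wrist_force: [0.6, 0.6, 0.9]
gripper_width: 0.698
time_s: 49.22
tcp_pos: [0.416, 0.3429, 0.2309]
ee_rot: [[0.027, -1.0, 0.001], [-1.0, -0.027, 0.001], [-0.001, -0.001, -1.0]]
wrist_force: [1.7, 0.2, -0.4]
gripper_width: 0.698
time_s: 49.55
tcp_pos: [0.4049, 0.3748, 0.2304]
ee_rot: [[0.027, -1.0, -0.0], [-1.0, -0.027, -0.001], [0.001, 0.0, -1.0]]
wrist_force: [-0.7, 0.5, -0.2]
gripper_width: 0.699
time_s: 50.22
tcp_pos: [0.4058, 0.3745, 0.0982]
ee_rot: [[0.026, -1.0, 0.001], [-1.0, -0.026, 0.0], [-0.0, -0.001, -1.0]]
wrist_force: [0.3, 0.2, -0.2]
gripper_width: 0.696
```

```bash
python3 -m jog '{"delta_pos":[[0,0,0],[0,0,0],[0,0,0],[0,0,0],[0,0,0],[0,0,0],[0,0,0],[0,0,0]],"rot":[[0,0,0],[0,0,0],[0,0,0],[0,0,0],[0,0,0],[0,0,0],[0,0,0],[0,0,0]],"grip":[30,20,20,20,20,20,20,20]}'
python3 -m jog '{"delta_pos":[[0,0,8],[0,0,20],[0,0,28],[0,0,28],[0,0,28],[0,0,28],[0,0,28],[0,0,20],[0,0,2],[0,0,0]],"rot":[[0,0,0],[0,0,0],[0,0,0],[0,0,0],[0,0,0],[0,0,0],[0,0,0],[0,0,0],[0,0,0],[0,0,0]],"grip":[20,20,20,20,20,20,20,20,20,20]}'
python3 -m jog '{"delta_pos":[[8,-10,0],[16,-20,0],[19,-23,0],[19,-23,0],[19,-23,0],[19,-23,0],[19,-23,0],[19,-23,0],[19,-23,0],[19,-23,0]],"rot":[[0,0,0.2],[0,0,0.2],[0,0,0.2],[0,0,0.2],[0,0,0.2],[0,0,0],[0,0,0],[0,0,0],[0,0,0],[0,0,0]],"grip":[20,20,20,20,20,20,20,20,20,20]}'
python3 -m jog '{"delta_pos":[[19,-23,0],[19,-23,0],[19,-23,0],[19,-23,0],[19,-23,0],[14,-19,0],[6,-12,0],[0,-1,0],[0,0,0],[0,0,0]],"rot":[[0,0,0],[0,0,0],[0,0,0],[0,0,0],[0,0,0],[0,0,0],[0,0,0],[0,0,0],[0,0,0],[0,0,0]],"grip":[20,20,20,20,20,20,20,20,20,20]}'
```

```text
time_s: 50.88
tcp_pos: [0.4051, 0.3753, 0.0981]
ee_rot: [[0.027, -1.0, 0.001], [-1.0, -0.027, 0.001], [-0.001, -0.001, -1.0]]
wrist_force: [-0.5, -0.2, 3.1]
gripper_width: 0.362
time_s: 51.72
tcp_pos: [0.4047, 0.3751, 0.2882]
ee_rot: [[0.026, -1.0, 0.0], [-1.0, -0.026, 0.002], [-0.002, -0.0, -1.0]]
wrist_force: [0.2, 0.3, -3.1]
gripper_width: 0.366
time_s: 52.55
tcp_pos: [0.5804, 0.1595, 0.2845]
ee_rot: [[0.044, -0.999, -0.006], [-0.999, -0.044, -0.002], [0.002, 0.006, -1.0]]
wrist_force: [0.1, 0.2, -2.4]
gripper_width: 0.363
time_s: 53.38
tcp_pos: [0.6951, 0.0147, 0.2863]
ee_rot: [[0.044, -0.999, -0.003], [-0.999, -0.044, 0.0], [-0.0, 0.003, -1.0]]
wrist_force: [-0.7, -0.4, -2.5]
gripper_width: 0.367
```

```bash
python3 -m jog '{"delta_pos":[[1,-2,-15],[0,0,-30],[0,0,-30],[0,0,-30],[0,0,-28],[0,0,-22],[0,0,-15],[0,0,-8],[0,0,-4],[0,0,0]],"rot":[[0,0,0],[0,0,0],[0,0,0],[0,0,0],[0,0,0],[0,0,0],[0,0,0],[0,0,0],[0,0,0],[0,0,0]],"grip":[20,20,20,20,20,20,20,20,20,20]}'
python3 -m jog '{"delta_pos":[[0,0,-1],[0,0,-1],[0,0,-1],[0,0,-1],[0,0,-1],[0,0,-1],[0,0,0]],"rot":[[0,0,0],[0,0,0],[0,0,0],[0,0,0],[0,0,0],[0,0,0],[0,0,0]],"grip":[20,20,20,20,20,20,20]}'
```

```text
time_s: 54.22
tcp_pos: [0.6966, 0.0129, 0.1055]
ee_rot: [[0.045, -0.999, -0.001], [-0.999, -0.045, -0.0], [0.0, 0.001, -1.0]]
wrist_force: [-0.1, 0.8, -2.6]
gripper_width: 0.367
time_s: 54.8
tcp_pos: [0.6968, 0.012, 0.0994]
ee_rot: [[0.044, -0.999, -0.0], [-0.999, -0.044, 0.0], [-0.0, 0.0, -1.0]]
wrist_force: [0.1, 0.2, -2.3]
gripper_width: 0.367
```

```bash
python3 -m jog '{"delta_pos":[[0,0,-1],[0,0,-1],[0,0,-0.5],[0,0,0]],"rot":[[0,0,0],[0,0,0],[0,0,0],[0,0,0]],"grip":[20,20,20,20]}'
python3 -m jog '{"delta_pos":[[0,0,0],[0,0,0],[0,0,0],[0,0,0],[0,0,15],[0,0,36],[0,0,38],[0,0,38],[0,0,30],[0,0,12]],"rot":[[0,0,0],[0,0,0],[0,0,0],[0,0,0],[0,0,0],[0,0,0],[0,0,0],[0,0,0],[0,0,0],[0,0,0]],"grip":[70,70,70,70,70,70,70,70,70,70]}'
python3 -m jog '{"delta_pos":[[-10,12,0],[-22,30,0],[-22,30,0],[-22,30,0],[-22,30,0],[-22,30,0],[-22,30,0],[-22,30,0],[-22,30,0],[-22,30,0]],"rot":[[0,0,0],[0,0,0],[0,0,0],[0,0,0],[0,0,0],[0,0,0],[0,0,0],[0,0,0],[0,0,0],[0,0,0]],"grip":[70,70,70,70,70,70,70,70,70,70]}'
python3 -m jog '{"delta_pos":[[-15,25,0],[-10,20,0],[0,0,0],[0,0,0]],"rot":[[0,0,0],[0,0,0],[0,0,0],[0,0,0]],"grip":[70,70,70,70]}'
python3 - <<'E'
from h import *
f=[]
for n,(y,x) in(('top',(115,130)),('scene',(130,195))):
    c=cap(n);f.append(cv2.resize(cv2.cvtColor(c['frame'],cv2.COLOR_RGB2BGR)[y:y+150,x:x+200 if n=='top' else x+160],None,fx=2.2,fy=3.5) if 0 else cv2.resize(cv2.cvtColor(c['frame'],cv2.COLOR_RGB2BGR)[y:y+150,x:x+(180 if n=='top' else 140)],None,fx=2.5,fy=2.5,interpolation=cv2.INTER_CUBIC))
cv2.imwrite('pics/p6.png',np.hstack(f))
E
```

```text
time_s: 55.13
tcp_pos: [0.697, 0.012, 0.0972]
ee_rot: [[0.044, -0.999, -0.0], [-0.999, -0.044, -0.0], [0.0, 0.0, -1.0]]
wrist_force: [0.5, -0.4, -2.1]
gripper_width: 0.368
time_s: 55.97
tcp_pos: [0.6988, 0.0119, 0.2732]
ee_rot: [[0.045, -0.999, 0.011], [-0.999, -0.045, 0.001], [-0.0, -0.011, -1.0]]
wrist_force: [0.2, 0.4, 1.0]
gripper_width: 0.701
time_s: 56.8
tcp_pos: [0.4877, 0.2953, 0.2667]
ee_rot: [[0.044, -0.999, 0.001], [-0.999, -0.044, 0.001], [-0.001, -0.001, -1.0]]
wrist_force: [0.4, 0.2, -0.2]
gripper_width: 0.702
time_s: 57.13
tcp_pos: [0.4633, 0.34, 0.2664]
ee_rot: [[0.046, -0.999, 0.0], [-0.999, -0.046, 0.0], [-0.0, -0.0, -1.0]]
wrist_force: [-0.2, -0.2, -0.4]
gripper_width: 0.7
```

View pics/p6.png

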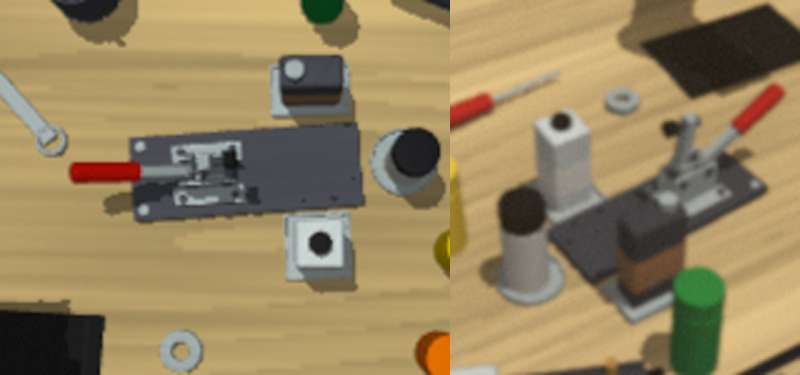

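All three containers stand upright in their own dishes: jar (414,152), tin (320,243), can (312,78). The mat and fixture are empty, and the clamp is still open with its grip at (105,172). Handing in.

```bash
python3 -c "
from station import finish_job
print(finish_job())"
```

```text
the job is handed in; nothing more can be done
None
```

The job is done and handed in at about 57 s of the 152 s limit.

**What I did:**
1. Moved the can, the tin and the jar onto the rubber mat.
2. Pushed the clamp handle over to its stop, where the wrist force reached about 30 N.
3. Lifted the bracket straight up by its flange and set it down in the parts tray.
4. Put the jar back in the round dish, the tin in the square one and the can in the oblong one.

**Last checks:**
- **Final pictures from both cameras:** all three containers stand upright in their own dishes. The clamp is open, the mat and fixture are empty, and the gripper is clear of everything.
- **Bracket:** an earlier picture, taken just after I released it, shows it on its foot in the middle of the tray. I did not picture it again at the end.
- **Tin and can:** the wrist force had not yet shown them fully resting when I opened the gripper, so each may have dropped up to about 1 mm into its dish.
- **Jar:** the gripper read about 44 mm across it, against the 45 mm stated. I saw no effect on the handling.

No check failed.

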